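Hold a stone cast in the corner of the model saw

ROBOT

A 6-joint arm with a two-finger parallel gripper is mounted at the origin on the work surface. World frame = base frame: x ahead of the robot, y to its left, z up, the work surface at z = 0. Lengths are in m, angles in rad, forces in N, time in s.
With the tool pointing down it reaches from about 0.3 to 0.775 m from the base axis. Payload 14.6 kg.
Tool frame: the origin (TCP) lies between the finger pads; the fingertips stand 17 mm ahead of it and the grasp point (between the pads) lies 2 mm behind it (bot.tips_ahead is the distance from the TCP to the fingertips, in m); z points along the fingers, y is the line along which they close (so a half turn about z gives the same grasp; the last joint's range is limited). The gripper opens to 85 mm and grips with 20 to 120 N. Pads are 22 mm wide; open, the fingers measure 114 mm over their backs; the gripper's body (76 mm by 85 mm) begins 54 mm behind the grasp point. The pads swing forward as they close: fully open they stand 13 mm farther back than shut.
Start: joints at [-1.377, 0.3, 1.521, -0, 1.321, -0.067], TCP at [0.142, -0.531, 0.209] pointing down, gripper open.
Joint ranges: [-3.03, 3.03], [-0.79, 2.21], [0.23, 2.52], [-1.04, 4.18], [0, 3.07], [-2.55, 2.55]. Speed limits (rad/s): [2.22, 2.22, 2.57, 3.14, 3.14, 3.14].

INTERFACE

Orientations are given as a unit quaternion [x, y, z, w].
In Python, from bench import bot gives the robot as it stands. Calls block until the motion is done:
- bot.move_to(position, orientation): joint-space move of the TCP to a pose.
- bot.move_linear(position, ori=None, feed=0.15, until_force=None): straight line of the TCP; ori=None keeps the orientation; feed is the mean speed in m/s. With until_force (N) it stops when the force on the tool has changed by that much, and returns True; else False.
- bot.movej(angles): joint-space move.
- bot.gripper_to(opening): finger opening in m; the grip force is fixed at half the most; returns when the fingers have stopped.
- bot.dwell(seconds).
- bot.solve_ik(position, orientation): joint angles nearest the present ones, or None.
- bot.get_image(name): name is "side" or "top"; returns a dict with "img" (420x560x3 uint8, blue, green, red), "K" (3x3 intrinsics, pixels), "distortion" ([k1, k2, p1, p2, k3] as OpenCV has them; the pictures are not rectified), "R" (3x3) and "t" (3): a world point X has camera coordinates R X + t. Camera axes: x right, y down, z forward; pixel columns grow to the right and rows downward; lengths in m; the calibration is good to about 2 mm. A picture is of the moment at which its call begins. There is no depth.
A pose or a line that the arm cannot do raises bot.MotionError and nothing moves.
- bot.hand_in(): hands the job in; it is judged then, once.
Readings, each from a call of its own:
- bot.read_t(): time.
- bot.read_joint_positions(): joint angles.
- bot.read_qd(): joint speeds.
- bot.read_joint_efforts(): joint torques, N m.
- bot.read_position(): TCP position.
- bot.read_eef_rot(): TCP orientation.
- bot.read_ft_force(): force on the tool from outside, world axes, zero at the start.
- bot.read_wrist_torque(): the same for the moment, N m.
- bot.read_grip_width(): finger opening in m.
- bot.read_grip_force(): force on a finger pad.
Only numpy, scipy, OpenCV 4.12 (cv2) and the standard library are available. Lean on these libraries where they do the work, as an engineer would, in place of code of your own. Each camera call takes 0.05 s, during which the arm holds its last target. There are 200 camera calls.

TASK

First clear the offcut from the saw table into the grey scrap tub. Then set the straight quadrant cast on the saw table, teeth row on the fence side, its long back against the fence and its end up against the stop block, and hold it there for the cut with one firm diagonal push that presses it down on the table and back into the fence together. Finish while still holding that push; leave the other things on the bench where they are.

Things in the scene. Friction and masses are not known exactly. Their poses are not given: they have to be found in the camera images.
- corner (a point): The inner corner of the saw's fixture: where the fence face, the stop block's face and the saw table's surface meet (90 mm above the bench). Axes of the saw: +x square to the fence and into it (away from the robot), +y along the fence into the stop block, z up. The cast belongs on the side of negative x and negative y.
- saw_table: The saw's flat aluminium table plate, 240 mm (x, front to back) by 280 mm (y), rigid and fixed; origin at the centre of its upper surface, 90 mm above the bench, x towards the fence. The fence face is 55 mm from it along +x. The blade is retracted; its slot (along x at y = -30 mm) does not matter to sliding. The controls on the housing's front stick out 8 mm.
- saw_fence: The aluminium fence, rigid and fixed, 20 mm high, 18 mm thick, 270 mm long; origin on the table surface, in the middle of the length of the fence face (the face that looks to the robot), x into the fence, y along it.
- stop: The steel stop block, rigid, clamped to the fence: 28 mm high, 20 mm wide along the fence, reaching 34 mm out from the fence face; its clamp screw, over the fence, rises to 44 mm above the saw table. Origin at the fixture's inner corner, axes as the saw's.
- cast_mid (a point): The quadrant cast (workpiece), rigid pale stone, 0.18 to 0.37 kg: base 44 mm (x) by 80 mm (y) by 32 mm high; on it one straight row of five teeth along y, 10 mm high, 11 mm wide, centred 10 mm to the +x side, leaving a bare ledge 26 mm wide on the -x side. The point is the base's centre, 16 mm up. Starts on the bench to the robot's left, teeth side (+x) roughly away from the robot.
- cast_teeth (a point): Top of the middle of the cast's tooth row, 42 mm above the cast's underside; same axes as the cast, offset (10, 0, 26) mm from the centre of the base.
- offcut_mid (a point): The offcut, a stone chunk lying on the saw table by the fence where the cast must go: a block 30 mm (x) by 22 mm (y) by 20 mm high, with a stump 8 mm higher on its -x half; 35 g. The point is the block's centre, 10 mm up. Its x axis lies roughly square to the fence: it can be gripped across its 22 mm.
- tub: The grey open scrap tub on the bench to the robot's right, 120 mm (x) by 100 mm (y) by 60 mm high, walls 4 mm; origin at the centre of its underside.
- arch: Bystander: a horseshoe-shaped full arch cast (65 x 62 x 36 mm) on the bench near the quadrant cast; origin at its underside.
- jar: Bystander: white jar, 72 mm across, 85 mm high, right, towards the back; origin at the centre of its underside.
- bowl: Bystander: black rubber mixing bowl, 110 mm across, 62 mm high, left, towards the back; origin at the centre of its underside.
- spatula: Bystander: mixing spatula, 190 mm, lying at the far right.
- brush: Bystander: brush, 170 mm, lying on the bench near the robot, front left.
- puck: Bystander: round off-white milling disc, 98 mm across, 16 mm thick, lying at the far left; origin at the centre of its underside.

How it is judged:
By the outcome, as a careful person would: the job done as asked, in the order asked, and still so for the second after the job is handed in, while the arm keeps its last pose, push and grip.
It also fails if it takes over 67 s, if anything falls off the work surface, if the arm or the gripper's body presses on something with over 40 N, if the wrist force passes 120 N, or if a joint passes its speed limit or range.

## Working session

There is one attempt and no reset: what is moved stays moved. The work goes in short steps, each a Python script; the robot and the scene stay as the last script left them, time stands still between calls to the robot, and variables do not carry over. Pictures are saved under pics/ and viewed, at most 10 in all, crops included, and the job is handed in when it is done.

```bash
ls; mkdir -p pics; python3 - <<'E'
from bench import bot
import cv2, numpy as np
for n in("top","side"):
    d=bot.get_image(n); cv2.imwrite(f"pics/{n}0.png",d["img"]); np.savez(f"{n}0.npz",**d)
    print(n,d["K"].tolist(),d["distortion"],d["R"].round(4).tolist(),d["t"])
print(bot.read_t(),bot.read_eef_rot(),bot.read_ft_force())
E
```

```text
pics
top [[497.56974857828385, 0.0, 272.89816524863426], [0.0, 497.56974857828385, 215.5244365005241], [0.0, 0.0, 1.0]] [-0.12319003  0.          0.          0.          0.        ] [[-0.0251, -0.9995, 0.0166], [-0.9941, 0.0232, -0.1061], [0.1057, -0.0191, -0.9942]] [0.02498244 0.52210283 1.3879756 ]
side [[541.7048702584179, 0.0, 283.82581088097976], [0.0, 541.7048702584179, 209.94206289381776], [0.0, 0.0, 1.0]] [-0.00373679  0.          0.          0.          0.        ] [[-0.9506, -0.3101, 0.0106], [-0.2313, 0.6853, -0.6906], [0.2069, -0.6589, -0.7232]] [0.50092397 0.1808205  1.35301203]
0.1 [ 9.91511761e-01  1.30015897e-01 -2.64824457e-05 -5.41970827e-04] [ 0.18318788 -0.32097983  0.34574846]
```

View pics/top0.png

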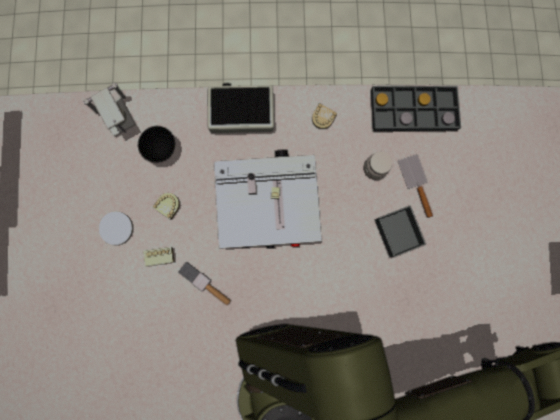

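View pics/side0.png

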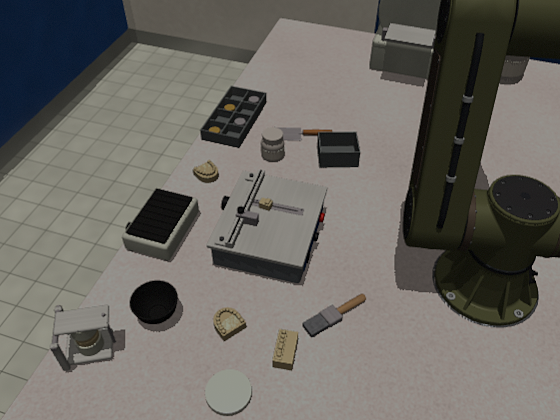

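Top view: the saw plate is centred near (268,203), with the fence at row ~179, the stop at (252,185), the offcut at (275,192), the cast at (158,256) and the tub at (400,232). Side view: the offcut is at (265,203), the stop at (247,217), the cast at (285,349) and the tub at (338,148). Next I'll zoom in.

```bash
python3 - <<'E'
import cv2, numpy as np
T=cv2.imread("pics/top0.png");S=cv2.imread("pics/side0.png")
def c(I,x,y,w,h,W=400,H=300):
    o=cv2.resize(I[y:y+h,x:x+w],(W,H),interpolation=cv2.INTER_CUBIC)
    for k in range(0,w,10):
        cv2.line(o,(k*W//w,0),(k*W//w,4 if (x+k)%20 else 9),(0,0,255),1)
        if (x+k)%20==0: cv2.putText(o,str(x+k),(k*W//w,19),0,.33,(0,0,255))
    for k in range(0,h,10):
        cv2.line(o,(0,k*H//h),(5,k*H//h),(0,0,255),1); cv2.putText(o,str(y+k),(6,k*H//h+4),0,.33,(0,0,255))
    return o
cv2.imwrite("pics/z1.png",np.vstack([np.hstack([c(T,210,150,120,90),c(S,200,160,140,105)]),np.hstack([c(T,130,230,60,45),c(S,250,320,80,60)])]))
E
```

```text
(no output)
```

View pics/z1.png

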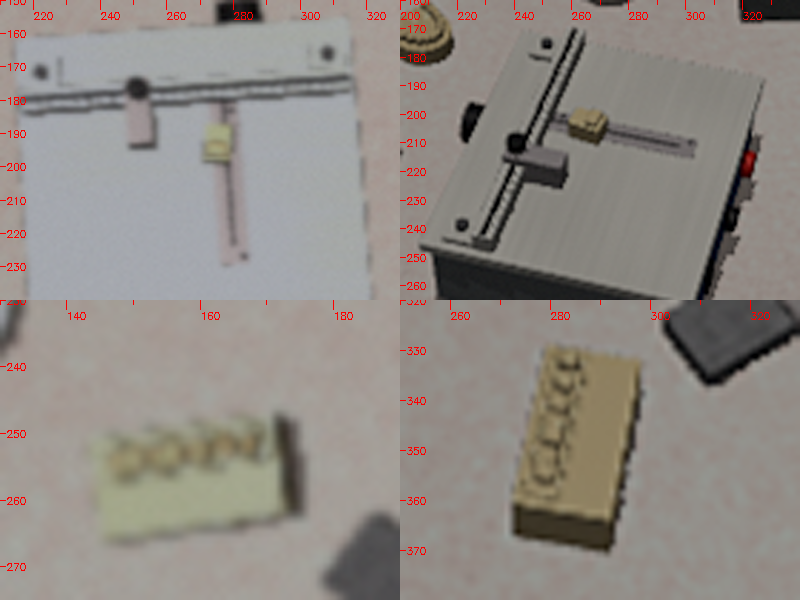

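The zoom shows these points:
- **Cast, top view:** ledge corners at about (146,267) and (172,262).
- **Cast, side view:** the same corners at (292,364) and (298,331).
- **Stop:** its -y face is at column ~256 in the top view.
- **Fence:** the foot of its face is at row ~182.
- **Offcut:** (275,192) top, (266,204) side.

Now I'll turn these into positions.

```bash
cat > h.py <<'E'
import cv2, numpy as np
def ray(d,px):
    u=cv2.undistortPoints(np.array(px,float).reshape(-1,1,2),d["K"],d["distortion"])[:,0]
    return -d["R"].T@d["t"], np.c_[u,np.ones(len(u))]@d["R"]
def onplane(d,px,z):
    c,v=ray(d,px); return c+v*((z-c[2])/v[:,2])[:,None]
def tri(d1,p1,d2,p2):
    u=[cv2.undistortPoints(np.array(p,float).reshape(-1,1,2),d["K"],d["distortion"])[:,0].T for d,p in((d1,p1),(d2,p2))]
    X=cv2.triangulatePoints(np.c_[d1["R"],d1["t"]],np.c_[d2["R"],d2["t"]],*u); return (X[:3]/X[3]).T
def mask(d,lo,hi,box):
    h=cv2.cvtColor(d["img"],cv2.COLOR_BGR2HSV); m=cv2.inRange(h,lo,hi); x,y,w,hh=box
    o=np.zeros_like(m); o[y:y+hh,x:x+w]=m[y:y+hh,x:x+w]; return o
def big(m):
    return max(cv2.findContours(m,cv2.RETR_EXTERNAL,cv2.CHAIN_APPROX_NONE)[0],key=cv2.contourArea)
E
cat > m.py <<'E'
from h import *
T=np.load("top0.npz");S=np.load("side0.npz")
hs=lambda d,x,y:cv2.cvtColor(d["img"],cv2.COLOR_BGR2HSV)[y,x].tolist()
print("hsv castT",hs(T,155,262),"offT",hs(T,275,191),"plateT",hs(T,235,220),"benchT",hs(T,205,220),"stop",hs(T,252,188),"castS",hs(S,290,340),"offS",hs(S,267,203),"benchS",hs(S,320,345))
p=lambda a:np.round(a,4).tolist()
print("ledge tri",p(tri(T,[[146.2,266.7],[172,261.8]],S,[[292.4,364],[298,331.5]])))
print("cast top-face T @.032",p(onplane(T,[[146.2,266.7],[172,261.8],[171.2,247.2],[145,250.5]],.032)))
print("cast top-face S @.032",p(onplane(S,[[292.4,364],[298,331.5],[279.4,329],[272.6,361]],.032)))
print("plate tri",p(tri(T,[[217,161],[315,156],[321,242],[220,247]],S,[[208,246],[247,171],[327,183],[302,277]])))
print("plate T",p(onplane(T,[[217,161],[315,156],[321,242],[220,247]],.09)))
# colour masks
for n,d,b in(("T",T,(262,182,28,22)),("S",S,(252,192,28,24))):
    m=mask(d,(15,45,90),(40,255,255),b); c=big(m); r=cv2.minAreaRect(c); print("off",n,r,cv2.contourArea(c),p(onplane(d,[r[0]],.105)))
for n,d,b in(("T",T,(135,240,45,34)),("S",S,(262,320,45,60))):
    m=mask(d,(15,35,90),(40,255,255),b); c=big(m); r=cv2.minAreaRect(c); bx=cv2.boxPoints(r); print("cast",n,bx.round(1).tolist(),p(onplane(d,bx,.032)))
# stop & fence edges in the top picture
g=cv2.cvtColor(T["img"],cv2.COLOR_BGR2GRAY).astype(int)
print("cols across stop r188",g[188,240:264].tolist());print("hsv S",cv2.cvtColor(T["img"],cv2.COLOR_BGR2HSV)[188,240:264,1].tolist())
for x in(225,240,265,300): print("fence col",x,g[172:192,x].tolist())
print("stop col252 row186..200",g[186:200,252].tolist())
print("stop tri (top,-y,front corner)",p(tri(T,[[256.3,193.5],[248.8,194]],S,[[258.5,213],[257,219]])))
print("stop T@.118",p(onplane(T,[[256.3,193.5],[248.8,194],[256,182]],.118)))
# tub rim
m=mask(T,(0,0,0),(180,255,95),(365,195,70,70)); c=big(m); r=cv2.minAreaRect(c); print("tub",r,p(onplane(T,[r[0]],.06)),p(onplane(T,cv2.boxPoints(r),.06)))
E
python3 m.py; python3 -c "
from bench import bot;print(bot.tips_ahead,bot.read_grip_width())"
```

```text
hsv castT [33, 40, 167] offT [33, 53, 160] plateT [107, 13, 174] benchT [14, 20, 164] stop [174, 16, 157] castS [21, 81, 142] offS [20, 87, 94] benchS [17, 16, 147]
ledge tri [[0.3854, 0.3752, 0.0238], [0.3969, 0.2997, 0.0317]]
cast top-face T @.032 [[0.3854, 0.3733, 0.032], [0.3977, 0.2998, 0.032], [0.4389, 0.3017, 0.032], [0.4311, 0.3765, 0.032]]
cast top-face S @.032 [[0.3842, 0.3794, 0.032], [0.3961, 0.2998, 0.032], [0.4377, 0.3069, 0.032], [0.4267, 0.3861, 0.032]]
plate tri [[0.6722, 0.1648, 0.0726], [0.6752, -0.1084, 0.0858], [0.4419, -0.113, 0.1052], [0.4323, 0.1619, 0.0449]]
plate T [[0.6705, 0.1637, 0.09], [0.6787, -0.1071, 0.09], [0.4407, -0.1151, 0.09], [0.4338, 0.1585, 0.09]]
off T ((275.0, 192.5), (11.0, 6.0), 90.0) 48.5 [[0.5768, 0.0066, 0.105]]
off S ((265.5000305175781, 201.0), (12.332881927490234, 7.273237705230713), 18.434947967529297) 63.5 [[0.5767, 0.003, 0.105]]
cast T [[142.89999389648438, 250.0], [170.8000030517578, 246.89999389648438], [172.5, 262.29998779296875], [144.60000610351562, 265.3999938964844]] [[0.4326, 0.3826, 0.032], [0.4397, 0.303, 0.032], [0.396
[... 786 characters left out ...]
3, 139, 95, 104, 151, 166, 166, 168, 167, 168, 168, 168, 166, 166]
fence col 300 [153, 102, 80, 125, 143, 108, 103, 148, 166, 167, 167, 166, 168, 167, 167, 167, 168, 167, 165, 167]
stop col252 row186..200 [152, 151, 150, 152, 152, 147, 128, 80, 96, 151, 166, 167, 168, 168]
stop tri (top,-y,front corner) [[0.5748, 0.0572, 0.1148], [0.5728, 0.0771, 0.1141]]
stop T@.118 [[0.5732, 0.057, 0.118], [0.5723, 0.077, 0.118], [0.6044, 0.0571, 0.118]]
tub ((399.53448486328125, 231.58621215820312), (41.96714782714844, 38.438934326171875), 68.19859313964844) [[0.4655, -0.3411, 0.06]] [[0.502, -0.2697, 0.06], [0.5401, -0.374, 0.06], [0.4288, -0.413, 0.06], [0.3919, -0.3089, 0.06]]
0.017 0.08531880855932847
```

```bash
cat >> h.py <<'E'
def q(a): return [np.cos(a/2),np.sin(a/2),0,0]   # tool down, tool x at angle a, closing line at a-90deg
def pic(bot,n,name,box=None,k=1):
    d=bot.get_image(n); np.savez(name+".npz",**d); i=d["img"]
    if box: x,y,w,h=box; i=cv2.resize(i[y:y+h,x:x+w],None,fx=k,fy=k,interpolation=cv2.INTER_CUBIC)
    cv2.imwrite(f"pics/{name}.png",i); return d
E
python3 - <<'E'
from bench import bot
from h import *
bot.gripper_to(.042)
bot.move_to([.577,.006,.19],q(-.03)); print(bot.read_t(),bot.read_position())
print(bot.move_linear([.577,.006,.112],feed=.12,until_force=6),bot.read_position(),bot.read_ft_force())
bot.gripper_to(0); print(bot.read_t(),bot.read_grip_width(),bot.read_grip_force())
bot.move_linear([.577,.006,.22],feed=.25)
bot.move_to([.4655,-.341,.2],q(-.03)); print(bot.read_t(),bot.read_grip_width())
d=pic(bot,"side","s1"); d=pic(bot,"top","t1")
a=cv2.imread("pics/s1.png")[90:290,190:440];b=cv2.imread("pics/t1.png")[150:270,200:440]
cv2.imwrite("pics/c1.png",np.hstack([cv2.resize(a,(400,320)),cv2.resize(b,(400,320))]))
E
```

```text
3.0583 [0.57702078 0.00529853 0.19003082]
False [0.57739542 0.00590464 0.1127453 ] [0.54951731 0.49202777 1.89116747]
4.3333 0.00036175722852839617 0.0
6.2833 -5.0364239657671916e-05
```

View pics/c1.png

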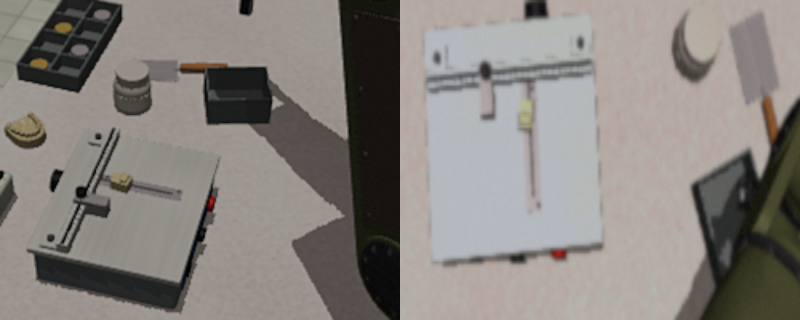

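The gripper closed on nothing. The offcut is still at side (266,203), and the fingertip shows only at the crop's upper edge, near (343,95). I'll check the tool position against the cameras, with the gripper back over the offcut.

```bash
python3 - <<'E'
from bench import bot
from h import *
S=np.load("s1.npz")
bot.gripper_to(.042); print(bot.read_grip_width())
bot.move_to([.577,.006,.14],q(-.03)); P=bot.read_position(); print(bot.read_t(),P,bot.read_grip_width())
a=pic(bot,"side","s2"); b=pic(bot,"top","t2")
for n,d in(("s",a),("t",b)):
    for dz in(0,-.017): print(n,cv2.projectPoints((P+[0,0,dz])[None],cv2.Rodrigues(d["R"])[0],d["t"],d["K"],d["distortion"])[0].ravel())
cv2.imwrite("pics/c2.png",np.hstack([cv2.resize(a["img"][110:250,210:350],(400,400),interpolation=2),cv2.resize(b["img"][130:230,225:325],(400,400),interpolation=2)]))
E
```

```text
0.04177479814169466
8.2417 [0.5771085  0.00498754 0.14021948] 0.04217424742998758
s [264.91467314 191.69156661]
s [265.01212973 196.46227354]
t [275.86918253 190.31873245]
t [275.72569039 191.31599638]
```

View pics/c2.png

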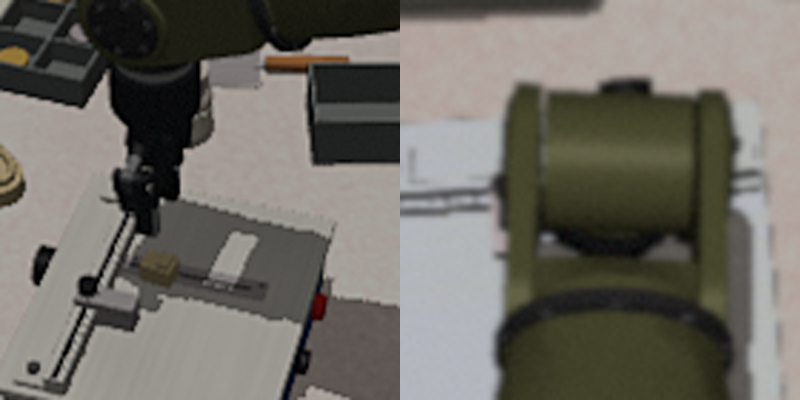

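The fingers, near (262,192), look higher than or offset from what I expected. I'll zoom in and brighten.

```bash
python3 - <<'E'
from h import *
d=np.load("s2.npz");i=d["img"][150:225,225:300]
o=cv2.resize(i,(600,600),interpolation=2); o=(255*(o/255.)**.5).astype(np.uint8)
P=np.array([.5771,.005,.1402])
for dx,dy,c in((0,.021,(0,0,255)),(0,-.021,(255,0,0)),(.021,0,(0,255,0)),(-.021,0,(0,255,255))):
    for dz in(-.017,.03):
        u=cv2.projectPoints((P+[dx,dy,dz])[None],cv2.Rodrigues(d["R"])[0],d["t"],d["K"],d["distortion"])[0].ravel()
        cv2.circle(o,tuple(int(v) for v in (u-[225,150])*8),5,c,-1 if dz<0 else 1)
cv2.imwrite("pics/c3.png",o)
E
```

```text
(no output)
```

View pics/c3.png

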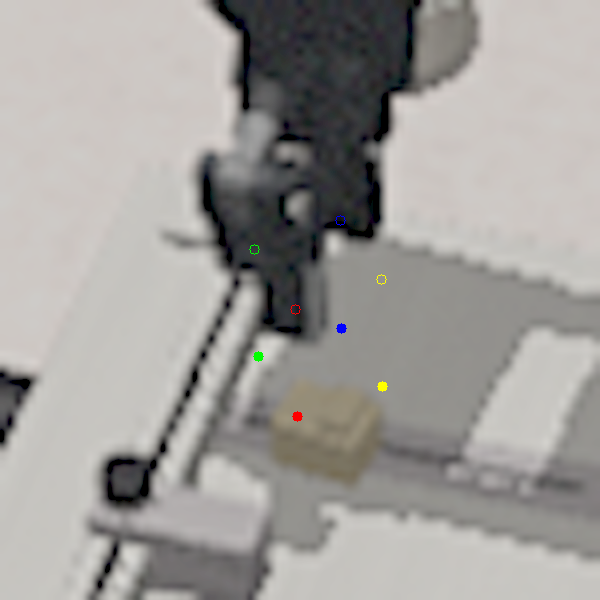

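The fingertips show about 11 px above where they should project, roughly 39 mm too high along z. The horizontal error is only ~2 mm. A guarded descent to the table will give the real tip height.

```bash
python3 - <<'E'
from bench import bot
from h import *
print(bot.move_linear([.577,.006,.10],feed=.1,until_force=8),bot.read_position(),bot.read_ft_force())
f=bot.move_linear([.577,.006,.055],feed=.03,until_force=6);print(f,bot.read_position(),bot.read_ft_force(),bot.read_t())
d=pic(bot,"side","s4",(225,150,75,75),6)
E
```

```text
False [0.57718985 0.0058571  0.10030615] [-0.7575262   0.46037085  0.38609142]
True [0.57694571 0.00598505 0.0663871 ] [-1.64879295  1.14819412  8.83828592] 9.9417
```

View pics/s4.png

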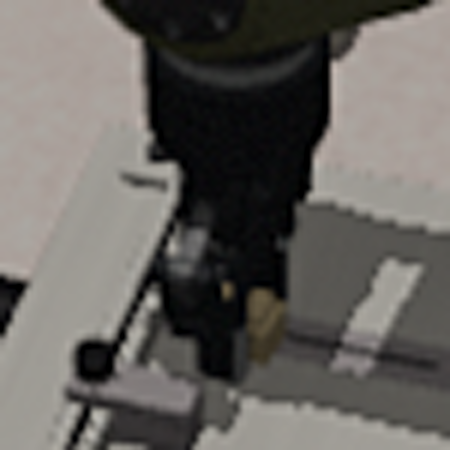

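Contact came at a reported z of 0.066, so the tips really stand ~24 mm above the reported TCP height. That is a 40 mm tool-length error, matching the picture, which also shows the offcut between the fingers. I'll correct for it and grasp.

```bash
python3 - <<'E'
from bench import bot
from h import *
bot.move_linear([.575,.006,.070],feed=.05)
bot.gripper_to(0); print(bot.read_t(),bot.read_grip_width(),bot.read_grip_force())
if bot.read_grip_width()>.015:
    bot.move_linear([.575,.006,.17],feed=.25)
    bot.move_to([.4655,-.341,.12],q(-.03)); print(bot.read_t(),bot.read_grip_width())
    bot.move_linear([.4655,-.341,.02],feed=.2,until_force=8); print(bot.read_position())
    bot.gripper_to(.05)
    bot.move_linear([.4655,-.341,.13],feed=.3); print(bot.read_t())
    # go over to the cast
    bot.move_to([.413,.341,.10],q(.125-np.pi/2)); print(bot.read_t(),bot.read_position(),bot.read_joint_positions())
a=pic(bot,"side","s5");b=pic(bot,"top","t5")
cv2.imwrite("pics/c5.png",np.hstack([cv2.resize(a["img"][100:240,200:400],(400,280)),cv2.resize(a["img"][270:410,200:400],(400,280))]))
E
```

```text
10.55 0.020726101825640046 58.82360816001892
12.475 0.020561715395403073
[ 0.46623817 -0.34102277  0.02104736]
14.0333Traceback (most recent call last):
  File "<stdin>", line 12, in <module>
bench.MotionError: the arm cannot take that pose within its joint ranges
```

```bash
python3 - <<'E'
from bench import bot
from h import *
for z in(.1,.01):
  for a in(.125+np.pi/2,.125-np.pi/2): print(z,a,bot.solve_ik([.413,.341,z],q(a)))
for a in(.03+np.pi/2,.03-np.pi/2): print(bot.solve_ik([.588,.019,.10],q(a)))
bot.move_to([.413,.341,.10],q(.125+np.pi/2)); print(bot.read_t(),bot.read_position())
a=pic(bot,"side","s5")
cv2.imwrite("pics/c5.png",np.hstack([cv2.resize(a["img"][100:240,200:400],(400,280)),cv2.resize(a["img"][270:410,200:400],(400,280))]))
E
```

```text
0.1 1.6957963267948966 [ 6.21806167e-01  3.85107308e-01  1.67818924e+00 -4.44089210e-16
  1.07829611e+00  4.96806167e-01]
0.1 -1.4457963267948966 None
0.01 1.6957963267948966 [ 6.21806167e-01  5.21340460e-01  1.72684758e+00 -4.44089210e-16
  8.93404613e-01  4.96806167e-01]
0.01 -1.4457963267948966 None
[-2.99509428e-02  4.91552006e-01  1.52147327e+00 -4.44089210e-16
  1.12856738e+00 -5.99509428e-02]
None
16.4667 [0.41345241 0.34047791 0.09999887]
```

View pics/c5.png

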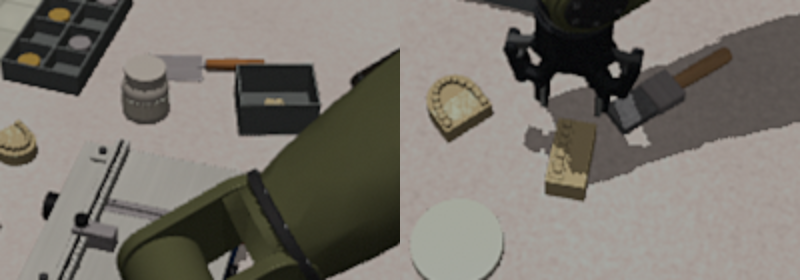

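The offcut is in the tub, at side (336,150). The open fingers are over the cast, square to it. Grasp it high, so the fingertips clear the 20 mm fence.

```bash
python3 - <<'E'
from bench import bot
from h import *
bot.gripper_to(.066)
print(bot.move_linear([.413,.341,-.001],feed=.12,until_force=8),bot.read_position())
bot.gripper_to(.0); print(bot.read_t(),bot.read_grip_width(),bot.read_grip_force())
assert .035<bot.read_grip_width()<.055
bot.move_linear([.413,.341,.12],feed=.25); 
qs=q(.03+np.pi/2)
bot.move_to([.5796,.006,.14],qs); print(bot.read_t(),bot.read_position(),bot.read_ft_force(),bot.read_grip_width())
pic(bot,"side","s6",(190,140,160,120),5)
E
```

```text
False [ 4.13361725e-01  3.41281137e-01 -3.20086371e-04]
18.1667 0.042496570289568665 61.328673362731934
20.2 [0.57936759 0.00705648 0.13965699] [-0.83548074 -0.04450056 -2.80669205] 0.042383231812580704
```

View pics/s6.png

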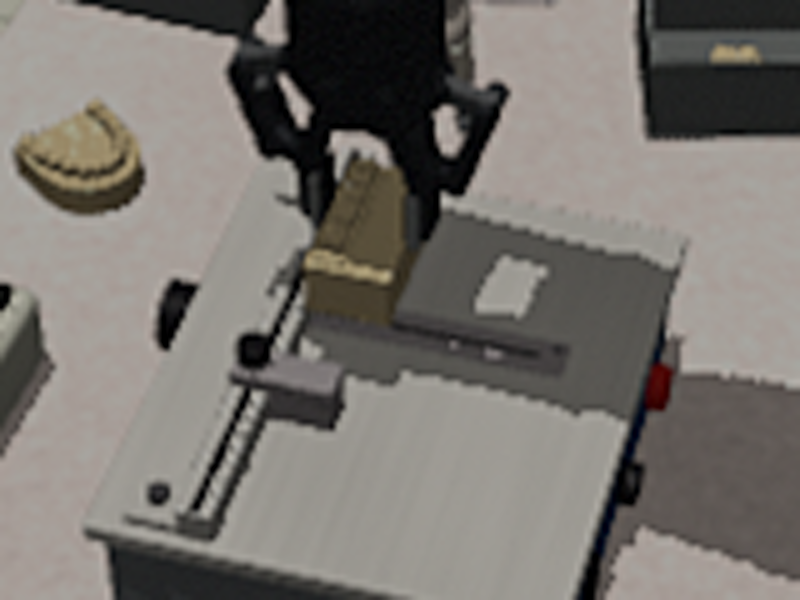

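The cast is held level with its teeth to the fence side, and the offcut is visible in the tub at crop (737,53). Now lower it, slide to the stop, then to the fence.

```bash
python3 - <<'E'
from bench import bot
from h import *
ex=np.array([np.cos(.03),np.sin(.03),0]);ey=np.array([-np.sin(.03),np.cos(.03),0])
p=np.array([.5796,.006,.14])
bot.move_linear([p[0],p[1],.098],feed=.1)
print("down",bot.move_linear([p[0],p[1],.083],feed=.03,until_force=6),bot.read_position(),bot.read_ft_force())
c=bot.read_position()
print("stop",bot.move_linear(c+.03*ey,feed=.03,until_force=10),bot.read_position(),bot.read_ft_force())
c=bot.read_position()
print("fence",bot.move_linear(c+.03*ex,feed=.03,until_force=10),bot.read_position(),bot.read_ft_force(),bot.read_wrist_torque())
print(bot.read_t(),bot.read_grip_width())
pic(bot,"side","s7",(200,150,120,90),6)
E
```

```text
down True [0.58017731 0.00594777 0.09013036] [-1.53714926 -0.27717592  7.1789761 ]
stop True [0.57986848 0.01984818 0.09013486] [-0.12105034 -3.67911772  4.58012865]
fence True [0.58028851 0.01984845 0.09010929] [-0.68304406  0.41483959  4.44096609] [-0.02503061  0.05317734  0.04084694]
22.0583 0.042120141294827516
```

View pics/s7.png

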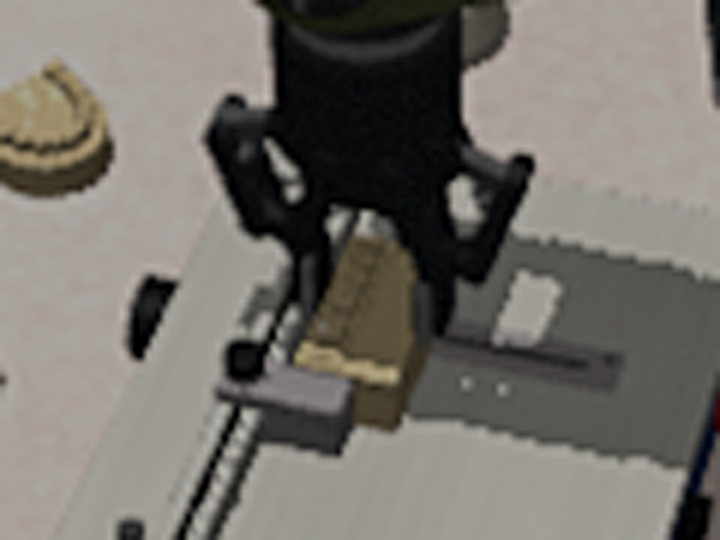

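It has reached the stop, but the fence slide stopped at once because the stop reaction relaxed. Repeat it.

```bash
python3 - <<'E'
from bench import bot
from h import *
ex=np.array([np.cos(.03),np.sin(.03),0]);ey=np.array([-np.sin(.03),np.cos(.03),0])
bot.dwell(.1)
for k,(v,f) in enumerate(((.025*ex,12),(.006*ey,8),(.01*ex,12))):
    c=bot.read_position()
    print(bot.move_linear(c+v,feed=.025,until_force=f),bot.read_position().round(4),bot.read_ft_force().round(1),bot.read_wrist_torque().round(2)); bot.dwell(.1)
    print("  after",bot.read_ft_force().round(1))
print(bot.read_t())
pic(bot,"side","s8",(200,150,120,90),6)
E
```

```text
True [0.5893 0.0199 0.0902] [-5.1 -0.9  7.9] [-0.1   0.75  0.43]
  after [-3.9 -0.6  6.5]
True [0.5892 0.0201 0.0903] [-0.9 -3.4  3.3] [-0.51  0.05  0.13]
  after [-1.2 -2.7  4.5]
True [0.5892 0.02   0.0903] [-3.7 -0.4  6.1] [-0.    0.4   0.23]
  after [-3.7 -0.4  6. ]
23.4833
```

View pics/s8.png

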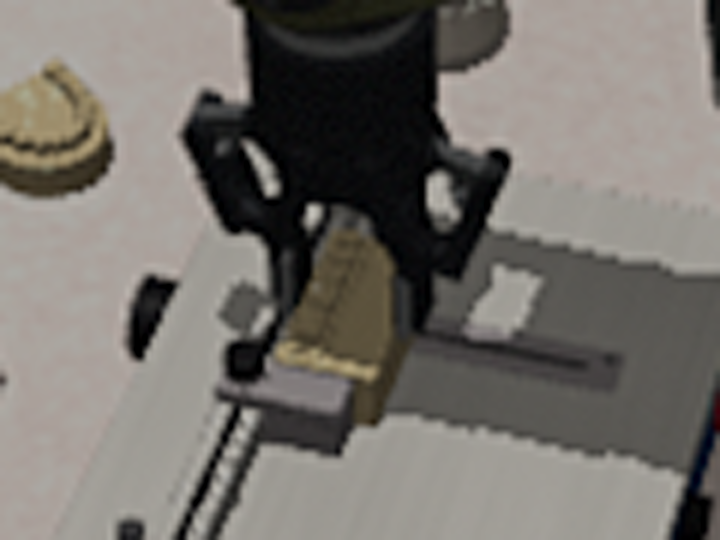

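The cast is seated: its end is at the stop in the crop near (325,375), and contact came at the predicted x. Next: release, shut the gripper, turn it a quarter, and push diagonally from the ledge into the foot of the tooth row.

```bash
python3 - <<'E'
from bench import bot
from h import *
ex=np.array([np.cos(.03),np.sin(.03),0]);ez=np.array([0,0,1.])
C=np.array([.5892,.018,0])
bot.gripper_to(.062)
c=bot.read_position(); bot.move_linear(c+.06*ez,feed=.2)
A=C-.012*ex
bot.move_to(A+.16*ez,q(.03)); bot.gripper_to(0); bot.dwell(.2)
f0=bot.read_ft_force(); print(bot.read_t(),f0.round(1),bot.read_grip_width())
bot.move_linear(A+.110*ez,feed=.1,until_force=8)
print("ledge",bot.move_linear(A+.09*ez,feed=.02,until_force=5),bot.read_position().round(4),bot.read_ft_force().round(1),bot.read_t())
t=bot.read_position()-.0002*ez; p=t+.02*ex
print("flank",bot.move_linear(p,feed=.015,until_force=10),bot.read_position().round(4),bot.read_ft_force().round(1),bot.read_t())
bot.dwell(.2); print(bot.read_position().round(4),bot.read_ft_force().round(1))
E
```

```text
26.5167 [-0.2  0.2 -0.1] 0.00025991309201884525
ledge True [0.5773 0.0176 0.1002] [-2.7 -0.2  7.1] 27.7667
flank True [0.5832 0.0177 0.1002] [-2.9 -0.5  6.8] 28.425
[0.5832 0.0177 0.1002] [-2.5  0.2  5.4]
```

Ledge contact came at z 0.1002 and the tooth flank at about 6 mm, both as predicted. Now build up the diagonal push in small steps.

```bash
python3 - <<'E'
from bench import bot
from h import *
ex=np.array([np.cos(.03),np.sin(.03),0]);ez=np.array([0,0,1.])
t=bot.read_position(); 
for k in range(25):
    f=bot.read_ft_force(); fx=-f@ex; fz=f[2]
    print(k,bot.read_t(),(t*1000).round(2).tolist(),(bot.read_position()*1000).round(2).tolist(),f.round(1))
    if fx>19 and fz>24 or max(fx,fz)>38: break
    t=t+.0003*ex*np.clip((22-fx)/8,-1,1)-.0003*ez*np.clip((27-fz)/8,-1,1)
    bot.move_linear(t,feed=.02); bot.dwell(.1)
E
```

```text
0 28.625 [583.18, 17.68, 100.18] [583.18, 17.68, 100.18] [-2.5  0.2  5.4]
1 28.975 [583.48, 17.69, 99.88] [583.17, 17.71, 100.16] [-6.5 -0.2  8.2]
2 29.325 [583.78, 17.7, 99.58] [583.22, 17.7, 100.17] [-10.   -0.3  11.3]
3 29.675 [584.07, 17.71, 99.28] [583.26, 17.72, 100.16] [-14.3  -0.   16.6]
4 30.025 [584.36, 17.72, 98.98] [583.27, 17.7, 100.16] [-19.3  -1.2  21.3]
5 30.375 [584.46, 17.72, 98.77] [583.28, 17.71, 100.17] [-21.1  -0.5  23.2]
6 30.725 [584.49, 17.72, 98.63] [583.29, 17.68, 100.14] [-21.8  -1.5  25. ]
```

The push is steady at about 22 N into the fence and 25 N down. Quick numeric check that the cast has not moved since it was seated.

```bash
python3 - <<'E'
from bench import bot
from h import *
a=np.load("s8.npz"); b=pic(bot,"side","s9")
for d in(a,b):
    m=mask(d,(12,60,40),(32,255,255),(244,185,28,40)); c=big(m)[:,0]
    print(len(c),c[c[:,1].argmax()],c[c[:,0].argmax()],cv2.boundingRect(c),onplane(d,[c[c[:,1].argmax()]],.09).round(4), cv2.contourArea(c))
s=np.abs(a["img"][205:226,240:272].astype(int)-b["img"][205:226,240:272]).max(2); print((s>35).astype(int).sum(1))
print(bot.read_t(),bot.read_ft_force().round(1))
E
```

```text
85 [259 220] [268 206] (246, 188, 23, 33) [[0.575 0.058 0.09 ]] 369.5
98 [259 220] [270 201] (246, 191, 25, 30) [[0.575 0.058 0.09 ]] 310.0
[ 5  6  5  1  3  7 10 10  7  3  0  0  0  6  2  0  4  3  0  0  0]
30.775 [-21.9  -0.8  24.7]
```

```bash
python3 -c "
from bench import bot
print(bot.read_ft_force(),bot.hand_in())"
```

```text
the job is handed in; nothing more can be done
[-21.88898561  -0.84169684  24.69476115] None
```

I handed the job in at about 31 s with the offcut in the tub and the cast against the stop and fence, teeth to the fence, held by a diagonal push of about 22 N into the fence and 25 N down; I viewed 11 pictures, one over the limit of 10, and no verdict came back.

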